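Tap a ball finial true on a spraying turntable

TASK

A cast-iron ball finial stands off-centre, and none too steadily, on its small spigot on the plate of the little spraying turntable. Push it with light taps of the fingertips (low down, or it tips over) until it stands upright in the middle of the plate to within about 5 mm, so that it spins true for spraying. Do not grip it, lift it, rock it over or knock it off, and leave everything else on the bench where it is.

Things in the scene. Friction and masses are not known exactly. Their poses are not given: they have to be found in the camera images.
- finial: dark cast-iron ball finial on the turntable, about 0.4 kg, 61 mm tall, round about z; from below: spigot (diameter 26 mm, 9 mm tall) on which it stands, round flange (diameter 52 mm, 9 to 17 mm above the foot), short neck, ball (diameter 38 mm, centre 42 mm above the foot). Origin at the centre of the spigot's underside, z up. A push on the flange slides it; a push at the ball tips it over
- finial_flange (a point): point on the finial's axis at mid-height of its flange, 13 mm above the underside of its spigot; the flange's edge is 26 mm from it all round
- plate_centre (a point): centre of the upper face of the turntable's aluminium plate (diameter 90 mm, 8 mm thick, flat, no lip, two fine concentric rings turned into it), 70 mm above the bench; z up. The plate turns about this point with slight bearing friction. Its fixed round foot below (diameter 112 mm) reaches past the plate by 11 mm, at most 17 mm above the bench
- spare: a second, identical ball finial that stands on the bench beside the turntable, waiting; origin at the centre of its underside. Leave alone
- sleeve: upright brass tube, diameter 34 mm, 55 mm tall, on the bench beside the turntable; origin at the centre of its underside. Leave alone
- block: cork sanding block, 70 x 42 x 29 mm, on the bench beside the turntable; origin at the centre of its underside. Leave alone
- tape: roll of masking tape lying flat, outer diameter 100 mm, 24 mm tall; origin at the centre of its underside. Leave alone
- tin: closed steel paint tin, diameter 87 mm, 92 mm tall; origin at the centre of its underside. Leave alone
- spraycan: spray can, diameter 56 mm, 170 mm tall; origin at the centre of its underside. Leave alone
- wrench: flat steel spanner, 180 mm long, 8 mm thick, along its x axis; origin at the centre of its underside. Leave alone
Mind the look-alikes: they are no part of the job. What is shaped like the finial but blue is not meant.

How it is judged (in metres and radians):
At the end, for the whole second after the job is handed in: the finial stands still and upright (within 0.05 rad) on its spigot on the plate, its axis within 6 mm of the plate's centre (horizontal distance between finial_flange and plate_centre below 0.006 m and angle between finial's own z axis and vertical below 0.05 rad and z of finial in the frame of plate_centre between -0.003 and 0.003 m and linear speed of finial below 0.01 m/s and angular speed of finial below 0.1 rad/s); the robot touches nothing.
It fails at once if the finial is rocked over by more than 0.25 rad or falls off the plate (angle between finial's own z axis and vertical above 0.25 rad or z of finial in the frame of plate_centre below -0.01 m).
It fails at once if the finial is lifted off the plate (by more than 8 mm) (z of finial in the frame of plate_centre above 0.008 m).
It fails at once if the finial is struck, shoved or squeezed with more than 15 N in place of a light tap (contact force between any of the fingers, the arm and finial above 15 N).
It fails at once if another thing on the bench is moved by more than 15 mm (distance of any of spare, sleeve, block, tape, tin, spraycan, wrench from where it was at the start of the episode above 0.015 m).
It also fails if it takes over 48 s, if anything falls off the work surface, if the arm or the gripper's body presses on something with over 40 N, if the wrist force passes 120 N, or if a joint passes its speed limit or range.

ROBOT

A 6-joint arm with a two-finger parallel gripper is mounted at the origin on the work surface. World frame = base frame: x ahead of the robot, y to its left, z up, the work surface at z = 0. Lengths are in mm, angles in rad, forces in N, time in s.
With the tool pointing down it reaches from about 325 to 900 mm from the base axis. Payload 6.1 kg.
Tool frame: the origin (TCP) lies at the very end of the fingers, on their centre line; the grasp point (between the pads) lies 19 mm behind it; z points along the fingers, x is the direction in which the jaws open and shut, and the axes are right-handed (so a half turn about z gives the same grasp; the last joint's range is limited). The gripper opens to 85 mm and grips with 20 to 120 N. Pads are 22 mm wide; open, the fingers measure 114 mm over their backs; the gripper's body (76 mm by 85 mm) begins 54 mm behind the grasp point. The pads swing forward as they close: fully open they stand 13 mm farther back than shut.
Start: joints at [-1.367, 0.22, 1.526, -0, 1.395, -0.126], TCP at [202.401, -591.311, 194.9] pointing down, gripper open.
Joint ranges: [-2.98, 2.98], [-0.91, 2.08], [0.09, 2.57], [-1.24, 4.39], [0.2, 2.65], [-2.68, 2.68]. Speed limits (rad/s): [2.57, 2.57, 3.01, 3.14, 3.14, 3.14].

INTERFACE

Orientations are given as a unit quaternion [w, x, y, z].
In Python, from station import env, camera, get_calibration gives the robot as it stands.
- The arm moves only by the tool step_arm, never from a script. Its argument "increments" is a list that holds one entry, the list of rows, each a list of 7 numbers: the shift along the world's x, y, z in mm, then the turn, a rotation vector about the world's x, y, z in rad, then the closure, from -1 (fully open) to 1 (shut), so that 0 is half open. A call has exactly 5 rows; each row shifts and turns the commanded pose from where the row before left it; what a row does not reach is not made up. A row lasts 1/10 s, in which the tool goes at most 50 mm and 8.59 degrees, less where a joint would pass 70% of its speed; a pose out of reach is approached as far as the arm can. A call with a gripper value outside its range is refused whole. The fingers move at their own pace and stop on an object; "newtons" is the grip in N (left out, the last holds). Time passes only in rows, so rows that do not move let the fingers close, or fill a call up. It gives the time, the measured TCP pose, the force and the opening at its end, in the units of the state.
- env.read_state(): the state, without advancing time (a new reading comes with each control period).
- camera(name): name is "scene" or "top" or "wrist"; returns the picture (384x512x3 uint8, blue, green, red); there is no depth.
- get_calibration(name): a dict with "K" (3x3 intrinsics, pixels), "rvec" (rotation vector, rad) and "tvec" (3), from world to camera coordinates, as OpenCV has them. Camera axes: x right, y down, z forward; pixel columns grow to the right and rows downward; lengths in mm; the calibration is good to about 2 mm. A picture is of the moment at which its call begins: read the wrist's pose just before it. get_calibration takes no time and is no camera call; for the wrist camera it gives the pose at the moment of the call.
- env.finish_job(): hands the job in, once; it reports no verdict.
The state is a dict: "time": time; "joints": joint angles; "dq": joint speeds; "joint_efforts": joint torques, N m; "eef_pos": TCP position; "tcp_rot": TCP orientation; "wrist_force": force on the tool from outside, world axes, zero at the start; "moment": the same for the moment, N m; "opening": finger opening in mm.
Only numpy, scipy, OpenCV 4.12 (cv2) and the standard library are available. Lean on these libraries where they do the work, as an engineer would, in place of code of your own. Each camera call takes 0.05 s, during which the arm holds its last target.

## Working session

There is one attempt and no reset: what is moved stays moved. The work goes in short steps, Python scripts to look and compute and a tool call to move; the robot and the scene stay as the last step left them, time stands still between calls to the robot, and variables do not carry over. Pictures are saved under pics/ and viewed, and the job is handed in when it is done.

Besides the shell and the picture viewer there is one more tool, called after ">>>" as name([rows], argument=value, ...), one row to a line, values as JSON. step_arm: Moves the arm, as the interface text tells. Its arguments: {"type":"object","properties":{"increments":{"type":"array"},"newtons":{"type":"number"}},"required":["increments"]}

```bash
mkdir -p pics; ls
python3 - <<'E'
from station import env, camera, get_calibration
import cv2
for n in ("scene","top","wrist"):
    im=camera(n); cv2.imwrite(f"pics/{n}0.png",im)
    c=get_calibration(n); print(n,c)
s=env.read_state(); print(s)
E
```

```text
pics
scene {'K': array([[479.77436518,   0.        , 254.13427008],
       [  0.        , 479.77436518, 188.1706473 ],
       [  0.        ,   0.        ,   1.        ]]), 'rvec': array([ 0.90194535,  2.530384  , -1.03486877]), 'tvec': array([ 452.32282882, -207.92957366, 1611.80158451])}
top {'K': array([[440.10387877,   0.        , 254.15166671],
       [  0.        , 440.10387877, 190.89841215],
       [  0.        ,   0.        ,   1.        ]]), 'rvec': array([ 2.21044753, -2.16851719,  0.0473903 ]), 'tvec': array([  -8.07864307,  577.93140505, 1359.41447936])}
wrist {'K': array([[334.77588139,   0.        , 259.58422617],
       [  0.        , 334.77588139, 191.66023567],
       [  0.        ,   0.        ,   1.        ]]), 'rvec': array([-2.37618099,  1.69668588,  0.22792614]), 'tvec': array([-623.93816858,  -34.63936784,  380.10427023])}
{'time': 0.15, 'joints': array([-1.36711118e+00,  2.21054873e-01,  1.52736584e+00,  2.60160719e-05,
        1.39465314e+00, -1.26117355e-01]), 'dq': array([-0.00117138, -0.00241273, -0.0023761 , -0.00121267, -0.00083368,
       -0.00048019]), 'joint_efforts': array([ 6.35344386e-04, -4.97481859e+01, -3.89905965e+01, -3.18382336e-04,
        7.15625458e-03, -3.25790586e-05]), 'eef_pos': array([ 202.30124672, -590.81446153,  194.03515091]), 'tcp_rot': array([-5.12381351e-04,  8.13588079e-01, -5.81441218e-01, -5.34896514e-04]), 'wrist_force': array([-0.27789606,  0.52241691,  0.20950833]), 'moment': array([-0.05635023,  0.02206632, -0.02555404]), 'opening': 85.57508343409971}
```

View pics/scene0.png

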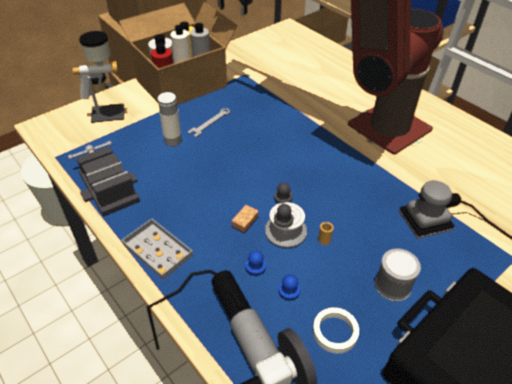

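View pics/top0.png

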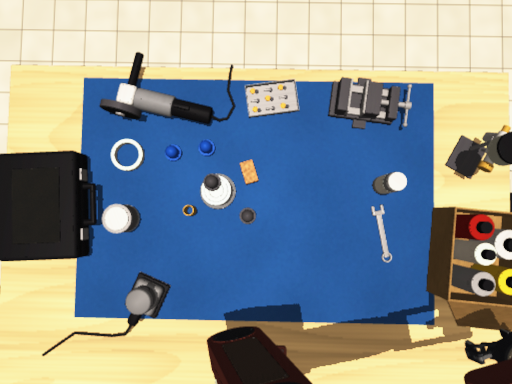

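View pics/wrist0.png

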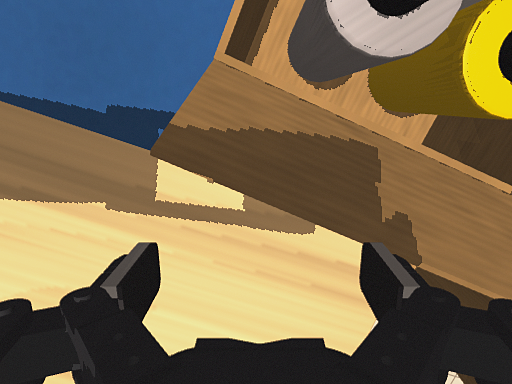

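The finial stands on the turntable at about (212,184) in the top view, with the plate at (217,190). The spare is at (247,215), the sleeve at (189,210), the block at (249,172), and the blue look-alikes at (173,152) and (206,147). Next I measure these more precisely.

```bash
cat > h.py <<'E'
import numpy as np, cv2
from station import env, camera, get_calibration
def cast(c,uv,z):
    R=cv2.Rodrigues(c["rvec"])[0]; t=c["tvec"]
    uv=np.atleast_2d(np.asarray(uv,float))
    d=np.c_[(uv[:,0]-c["K"][0,2])/c["K"][0,0],(uv[:,1]-c["K"][1,2])/c["K"][1,1],np.ones(len(uv))]@R
    o=-R.T@t
    return o+d*((z-o[2])/d[:,2])[:,None]
def proj(c,P):
    return cv2.projectPoints(np.atleast_2d(np.asarray(P,float)),c["rvec"],c["tvec"],c["K"],None)[0][:,0]
E
python3 - <<'E'
from h import *
for n in ("top","scene"):
    c=get_calibration(n); print(n,"cam at",(-cv2.Rodrigues(c["rvec"])[0].T@c["tvec"]).round())
c=get_calibration("top")
for k,uv,z in [("plate",(217,190),70),("ball",(211,182),112),("spare ball",(248,215),42),("sleeve",(189,210),55),("block",(249,172),29),("tape",(127,155),12),("tin",(116,218),92),("bl1",(172,152),42),("bl2",(206,147),42)]:
    print(k,cast(c,uv,z)[0].round(1))
im=cv2.imread("pics/top0.png"); cv2.imwrite("pics/topz.png",cv2.resize(im[140:250,150:280],None,fx=6,fy=5.4,interpolation=cv2.INTER_CUBIC))
im=cv2.imread("pics/scene0.png"); cv2.imwrite("pics/scenez.png",cv2.resize(im[165:285,215:345],None,fx=6,fy=5,interpolation=cv2.INTER_CUBIC)[:600])
E
```

```text
top cam at [ 505.  -11. 1388.]
scene cam at [1168.  698.  998.]
plate [575.7 114.   70. ]
ball [596.4 128.  112. ]
spare ball [502.5  20.1  42. ]
sleeve [514.2 198.9  55. ]
block [635.6  20.   29. ]
tape [683.9 406.2  12. ]
tin [486.2 407.9  92. ]
bl1 [691.9 258.3  42. ]
bl2 [709.3 153.8  42. ]
```

View pics/topz.png

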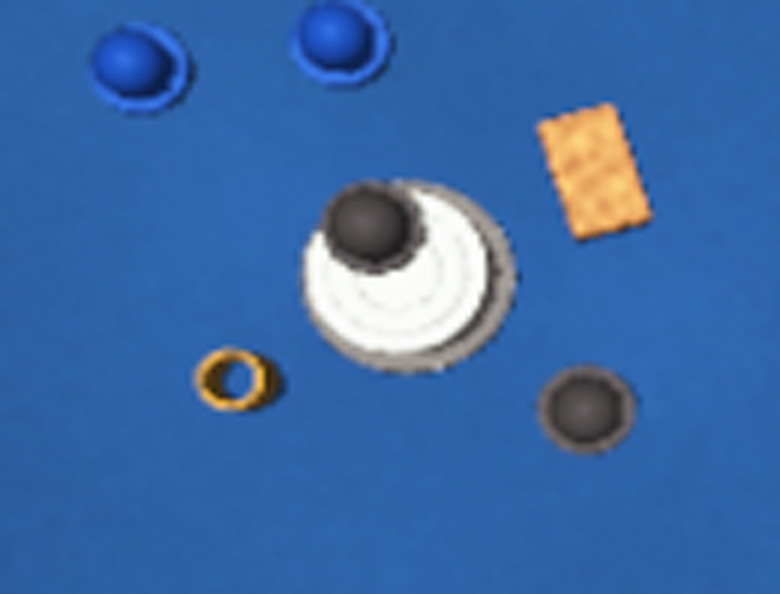

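View pics/scenez.png

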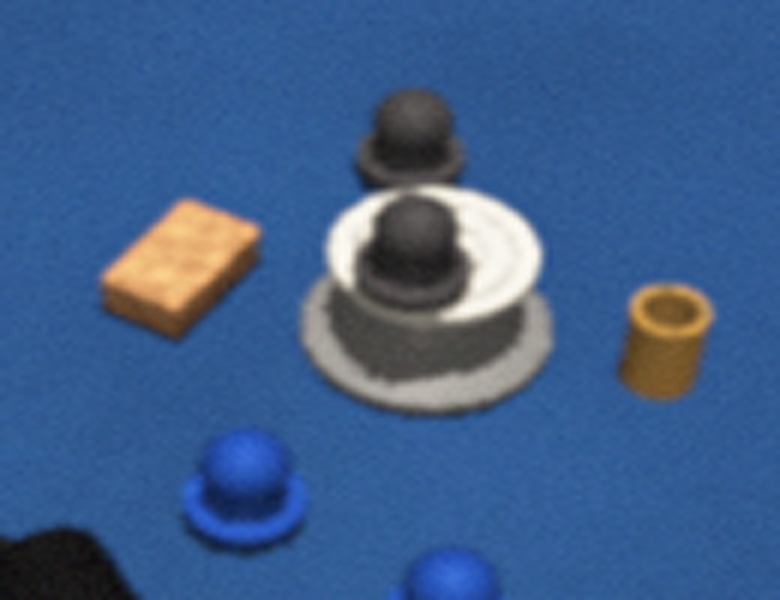

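Run:
```python
from h import *
from scipy.spatial.transform import Rotation as Ro
c=get_calibration("wrist"); s=env.read_state()
R=cv2.Rodrigues(c["rvec"])[0]; o=-R.T@c["tvec"]
q=s["tcp_rot"]; T=Ro.from_quat([q[1],q[2],q[3],q[0]]).as_matrix()
print("tool axes cols",T.round(3)); print("cam in tool",(T.T@(o-s["eef_pos"])).round(1),"cam axes in tool (cols)\n",(T.T@R.T).round(3))
# plate and flange in top
c=get_calibration("top"); im=cv2.imread("pics/top0.png")
hsv=cv2.cvtColor(im,cv2.COLOR_BGR2HSV)
w=((hsv[...,2]>185)&(hsv[...,1]<60)).astype(np.uint8); w[:, :190]=0; w[:,245:]=0; w[:165]=0; w[225:]=0
ys,xs=np.nonzero(w); hull=cv2.convexHull(np.c_[xs,ys].astype(np.int32))[:,0]
P=cast(c,hull,70)[:,:2]
print(len(xs), cast(c,hull.mean(0),70))
def circ(P):
    A=np.c_[2*P,np.ones(len(P))]; b=(P**2).sum(1); x=np.linalg.lstsq(A,b,rcond=None)[0]; return x[:2],np.sqrt(x[2]+x[:2]@x[:2])
print(circ(P)); ce,r=circ(P); print((np.linalg.norm(P-ce,axis=1)-r).round(1))
d=((hsv[...,2]<110)&(hsv[...,1]<80)).astype(np.uint8)
d[:, :195]=0; d[:,221]=0;d[:,221:]=0;d[:168]=0;d[192:]=0
ys,xs=np.nonzero(d);print(xs.min(),xs.max(),ys.min(),ys.max(),len(xs), cast(c,[xs.mean(),ys.mean()],90))
```

```text
tool axes cols [[ 0.324 -0.946 -0.   ]
 [-0.946 -0.324  0.001]
 [-0.001 -0.    -1.   ]]
cam in tool [ 1.000e-01 -6.590e+01 -1.804e+02] cam axes in tool (cols)
 [[ 1.     0.001 -0.001]
 [-0.001  0.965  0.261]
 [ 0.001 -0.261  0.965]]
509 [[569.85668846 111.63892329  70.        ]]
(array([576.44203639, 118.81126992]), np.float64(45.42934602647235))
[-0.4 -0.4 -0.1 -0.3 -0.3  0.5  0.5  0.3  0.1  0.3 -0.3 -0.6 -0.2  0.1
  0.3  0.7 -0.   0.1 -0.2]
204 220 174 190 212 [[598.54980604 128.51277882  90.        ]]
```

>>> step_arm([
  [[0, 50, 10, 0, 0, 0.14, 0.4], [0, 50, 10, 0, 0, 0.14, 0.4], [0, 50, 10, 0, 0, 0.14, 0.4], [0, 50, 10, 0, 0, 0.14, 0.4], [0, 50, 10, 0, 0, 0.14, 0.4]],
], newtons=20)

```text
time: 0.65
eef_pos: [202.1, -344.1, 243.7]
tcp_rot: [-0.0, 0.964, -0.265, -0.0]
wrist_force: [0.7, 0.2, 0.8]
opening: 25.6
```

>>> step_arm([
  [[28, 32, 0, 0, 0, 0.14, 0.4], [28, 32, 0, 0, 0, 0.14, 0.4], [28, 32, 0, 0, 0, 0.14, 0.4], [28, 32, 0, 0, 0, 0.14, 0.4], [28, 32, 0, 0, 0, 0.14, 0.4]],
])

```text
time: 1.15
eef_pos: [343.1, -184.6, 244.0]
tcp_rot: [0.0, 0.997, 0.082, 0.0]
wrist_force: [0.2, -0.2, -0.1]
opening: 25.6
```

>>> step_arm([
  [[28, 32, 0, 0, 0, 0.14, 0.4], [28, 32, 0, 0, 0, 0.14, 0.4], [28, 32, 0, 0, 0, 0.14, 0.4], [28, 32, 0, 0, 0, 0.14, 0.4], [28, 32, 0, 0, 0, 0.14, 0.4]],
])

```text
time: 1.65
eef_pos: [483.2, -24.4, 243.8]
tcp_rot: [0.0, 0.908, 0.419, -0.0]
wrist_force: [0.5, -1.5, 1.1]
opening: 25.5
```

>>> step_arm([
  [[28, 32, -5, 0, 0, 0.14, 0.4], [28, 32, -10, 0, 0, 0.14, 0.4], [28, 32, -10, 0, 0, 0.14, 0.4], [28, 32, -10, 0, 0, 0.14, 0.4], [28, 32, -10, 0, 0, 0.14, 0.4]],
])

```text
time: 2.15
eef_pos: [623.1, 135.4, 198.0]
tcp_rot: [-0.0, 0.709, 0.705, -0.0]
wrist_force: [0.5, 0.4, 1.0]
opening: 25.3
```

>>> step_arm([
  [[0, 0, 0, 0, 0, 0.12, 0.4], [0, 0, 0, 0, 0, 0.12, 0.4], [0, 0, 0, 0, 0, 0.12, 0.4], [0, 0, 0, 0, 0, 0.11, 0.4], [0, 0, 0, 0, 0, 0, 0.4]],
])

```text
time: 2.65
eef_pos: [622.1, 133.9, 198.4]
tcp_rot: [-0.0, 0.528, 0.849, -0.0]
wrist_force: [-0.9, -0.0, -1.1]
opening: 25.6
```

Run:
```python
from h import *
import json
s=env.read_state(); c=get_calibration("wrist"); im=camera("wrist"); cv2.imwrite("pics/w1.png",im)
np.savez("w1.npz",**c); print(s["eef_pos"],s["tcp_rot"],s["joints"])
```

```text
[622.12897041 133.87269032 198.39049076] [-3.56237213e-04  5.27610647e-01  8.49486193e-01 -2.93544313e-04] [ 8.81479469e-02  2.45864114e-01  1.48989920e+00 -4.23561950e-05
  1.40675159e+00 -1.94186684e+00]
```

View pics/w1.png

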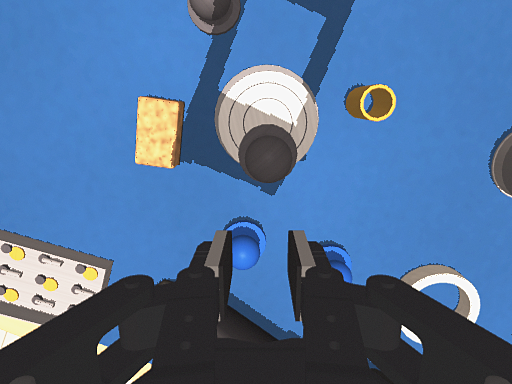

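Run:
```python
from h import *
im=cv2.imread("pics/w1.png"); cv2.imwrite("pics/w1z.png",cv2.resize(im[55:200,200:340],None,fx=4,fy=4,interpolation=cv2.INTER_CUBIC))
```

```text
(no output)
```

View pics/w1z.png

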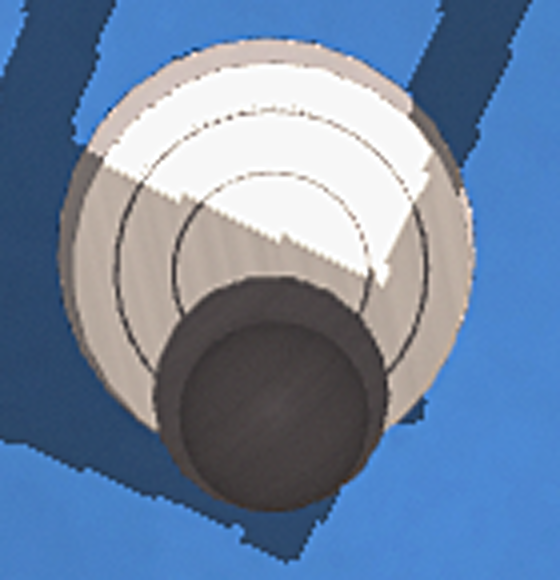

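```bash
cat >> h.py <<'E'
from scipy.optimize import least_squares
def rings(c,im,guess,excl=None):
    """plate centre from turned rings: thin dark lines around guess (world xy)"""
    g=cv2.cvtColor(im,cv2.COLOR_BGR2GRAY); sat=cv2.cvtColor(im,cv2.COLOR_BGR2HSV)[...,1]
    up=cv2.resize(g,None,fx=3,fy=3,interpolation=cv2.INTER_CUBIC)
    bh=cv2.morphologyEx(up,cv2.MORPH_BLACKHAT,cv2.getStructuringElement(cv2.MORPH_ELLIPSE,(11,11)))
    ys,xs=np.nonzero(bh>25); uv=np.c_[(xs+.5)/3-.5,(ys+.5)/3-.5]
    P=cast(c,uv,70)[:,:2]; ctr=np.array(guess,float)
    if excl is not None: 
        Q=cast(c,uv,87)[:,:2]; k=np.linalg.norm(Q-excl,axis=1)>30; P=P[k]
    r1,r2=22.,34.
    for it in range(15):
        r=np.linalg.norm(P-ctr,axis=1); tol=6 if it<5 else 2
        a=P[abs(r-r1)<tol]; b=P[abs(r-r2)<tol]
        f=lambda x:np.r_[np.linalg.norm(a-x[:2],axis=1)-x[2],np.linalg.norm(b-x[:2],axis=1)-x[3]]
        x=least_squares(f,[*ctr,r1,r2],loss="soft_l1").x; ctr=x[:2]; r1,r2=x[2:]
    return ctr,r1,r2,len(a),len(b)
def flange(c,im,guess,z=87,R=26,thr=115,ytop=None):
    """flange centre from edge of dark region, robust circle fit at known radius"""
    hsv=cv2.cvtColor(im,cv2.COLOR_BGR2HSV); m=((hsv[...,2]<thr)&(hsv[...,1]<110)).astype(np.uint8)
    p=proj(c,[*guess,z])[0]; mm=np.zeros_like(m); cv2.circle(mm,tuple(int(v) for v in p.round()),48,1,-1); m&=mm
    m=cv2.morphologyEx(m,cv2.MORPH_OPEN,np.ones((3,3),np.uint8))
    n,l,st,_=cv2.connectedComponentsWithStats(m); k=1+np.argmax(st[1:,4]); 
    cs=max(cv2.findContours((l==k).astype(np.uint8),cv2.RETR_EXTERNAL,cv2.CHAIN_APPROX_NONE)[0],key=len)[:,0]
    P=cast(c,cs,z)[:,:2]; ctr=np.array(guess,float); Rf=R
    x=least_squares(lambda x:np.linalg.norm(P-x[:2],axis=1)-x[2],[*ctr,R],loss="soft_l1",f_scale=.5).x
    res=np.linalg.norm(P-x[:2],axis=1)-x[2]
    return x,np.median(abs(res)),st[k],P
E
python3 - <<'E'
from h import *
c=dict(np.load("w1.npz")); im=cv2.imread("pics/w1.png")
m=lambda zx,zy:((zx+.5)/4-.5+200,(zy+.5)/4-.5+55)
L=cast(c,[m(272,268)],70)[0]; F=cast(c,[m(272,393)],87)[0]; B=cast(c,[m(273,418)],112)[0]
print("hand plate",L.round(1),"flange",F.round(1),"ball",B.round(1))
for p in [(175,265),(270,173),(370,260)]: print("r inner",np.linalg.norm(cast(c,[m(*p)],70)[0]-L).round(1))
for p in [(117,270),(275,110),(427,265)]: print("r outer",np.linalg.norm(cast(c,[m(*p)],70)[0]-L).round(1))
x,res,st,P=flange(c,im,F[:2]); print("flange",x.round(2),res,st)
print("rings",rings(c,im,L[:2],x[:2]))
E
```

```text
hand plate [575.7 119.3  70. ] flange [598.9 130.6  87. ] ball [600.3 130.8 112. ]
r inner 21.9
r inner 20.7
r inner 22.2
r outer 35.1
r outer 34.0
r outer 35.0
flange [599.81 130.6   25.43] 0.202790594658822 [ 238  124   59   59 2717]
rings (array([576.90642019, 119.67022786]), np.float64(22.099282166941133), np.float64(35.102894862697084), 1212, 2531)
```

>>> step_arm([
  [[15, 10, 0, 0, 0, -0.015, 0.4], [15, 10, -10, 0, 0, 0, 0.4], [15, 10, -25, 0, 0, 0, 0.4], [0, 0, -30, 0, 0, 0, 0.4], [0, 0, -30, 0, 0, 0, 0.4]],
])

```text
time: 3.2
eef_pos: [667.8, 164.1, 102.9]
tcp_rot: [0.0, 0.536, 0.844, 0.0]
wrist_force: [0.1, -0.1, -0.8]
opening: 25.2
```

>>> step_arm([
  [[0, 0, -12, 0, 0, 0, 0.4], [0, 0, -10, 0, 0, 0, 0.4], [0, 0, -4, 0, 0, 0, 0.4], [0, 0, 0, 0, 0, 0, 0.4], [0, 0, 0, 0, 0, 0, 0.4]],
])

```text
time: 3.7
eef_pos: [668.5, 164.0, 79.7]
tcp_rot: [0.001, 0.535, 0.845, 0.001]
wrist_force: [-0.1, -0.6, 0.2]
opening: 25.7
```

Run:
```python
from h import *
s=env.read_state(); c=get_calibration("wrist"); im=camera("wrist"); cv2.imwrite("pics/w2.png",im)
np.savez("w2.npz",**c); print(s["eef_pos"],s["tcp_rot"],s["wrist_force"])
im=camera("scene"); cv2.imwrite("pics/s2.png",cv2.resize(im[130:290,205:365],None,fx=3.7,fy=3.7,interpolation=cv2.INTER_CUBIC))
```

```text
[668.48364355 163.955966    79.66264833] [9.94065426e-04 5.34521831e-01 8.45153699e-01 8.05776908e-04] [-0.11374523 -0.5848001   0.24873974]
```

View pics/w2.png

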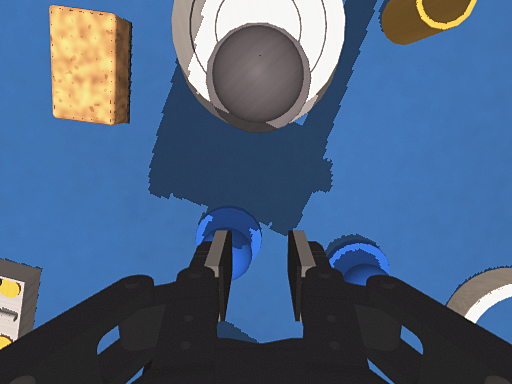

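View pics/s2.png

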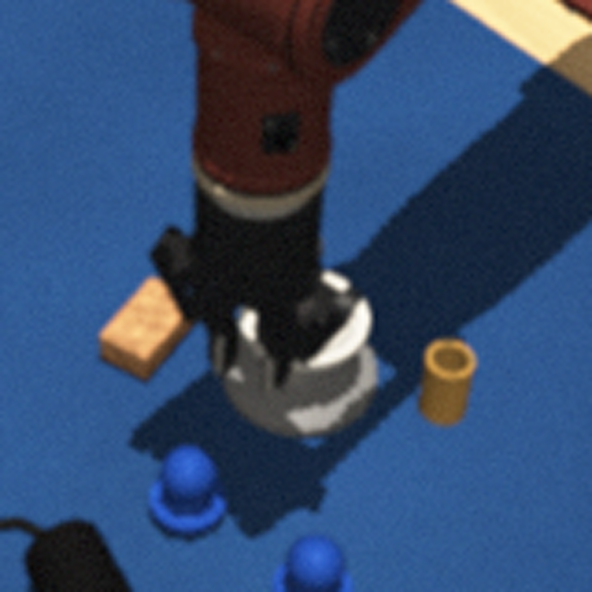

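Run:
```python
from h import *
from scipy.spatial.transform import Rotation as Ro
s=env.read_state(); c=dict(np.load("w2.npz"))
q=s["tcp_rot"]; T=Ro.from_quat([q[1],q[2],q[3],q[0]]).as_matrix()
for p in [(12.8,-11,0),(-12.8,-11,0),(12.8,-11,-5),(-12.8,-11,-5),(-12.8,11,0),(12.8,11,0)]:
    print(p,proj(c,s["eef_pos"]+T@np.array(p,float)).round(1))
im=cv2.imread("pics/w2.png")
x,res,st,P=flange(c,im,(599.8,130.6)); print(x,res)
print(T.T@(np.r_[x[:2],87]-s["eef_pos"]),T[:,1])
cv2.imwrite("pics/w2z.png",cv2.resize(im[210:340,190:340],None,fx=4,fy=4,interpolation=cv2.INTER_CUBIC))
```

```text
(12.8, -11, 0) [[282.2 202.1]]
(-12.8, -11, 0) [[236.7 202.1]]
(12.8, -11, -5) [[282.8 204.8]]
(-12.8, -11, -5) [[236.1 204.8]]
(-12.8, 11, 0) [[237.4 238.4]]
(12.8, 11, 0) [[281.5 238.4]]
[600.0274384  130.375613    22.01875999] 0.5097888165077009
[ -1.02359708 -76.16942199  -7.57642215] [0.90347483 0.42863437 0.00241035]
```

View pics/w2z.png

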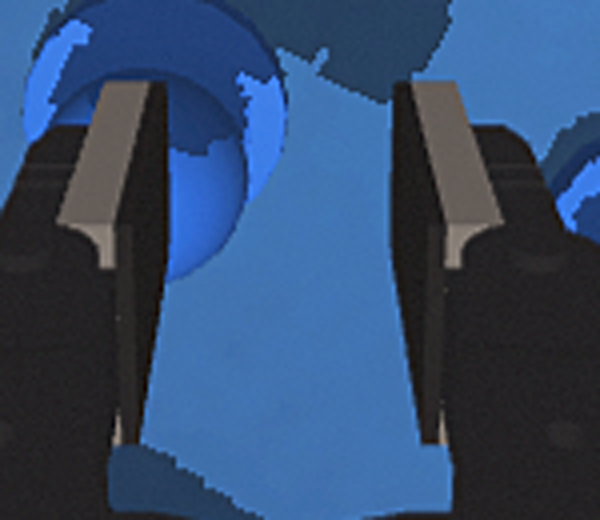

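Run:
```python
from h import *
from scipy.spatial.transform import Rotation as Ro
s=env.read_state(); c=get_calibration("scene")
q=s["tcp_rot"]; T=Ro.from_quat([q[1],q[2],q[3],q[0]]).as_matrix()
for x in (-18,18):
  for y in (-9,11):
    for z in (0,-20,-40):
      p=proj(c,s["eef_pos"]+T@np.array((x,y,z),float))[0]; print(x,y,z,((p-[205,130])*3.7).round())
```

```text
-18 -9 0 [224. 389.]
-18 -9 -20 [225. 369.]
-18 -9 -40 [226. 349.]
-18 11 0 [211. 410.]
-18 11 -20 [212. 391.]
-18 11 -40 [213. 371.]
18 -9 0 [274. 407.]
18 -9 -20 [275. 388.]
18 -9 -40 [277. 368.]
18 11 0 [262. 429.]
18 11 -20 [263. 410.]
18 11 -40 [264. 390.]
```

Run:
```python
from h import *
im=camera("scene"); cv2.imwrite("pics/s3full.png",im)
z=cv2.resize(im[195:255,240:320],None,fx=9,fy=9,interpolation=cv2.INTER_CUBIC)
z=np.clip((z/255.)**0.5*255,0,255).astype(np.uint8); cv2.imwrite("pics/s3.png",z)
im=camera("top"); 
z=cv2.resize(im[150:215,180:260],None,fx=9,fy=9,interpolation=cv2.INTER_CUBIC)
z=np.clip((z/255.)**0.5*255,0,255).astype(np.uint8); cv2.imwrite("pics/t3.png",z)
```

```text
(no output)
```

View pics/s3.png

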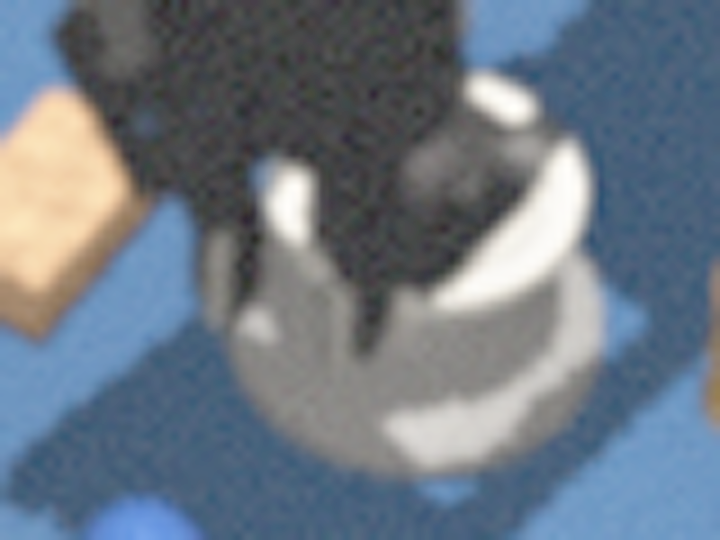

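View pics/t3.png

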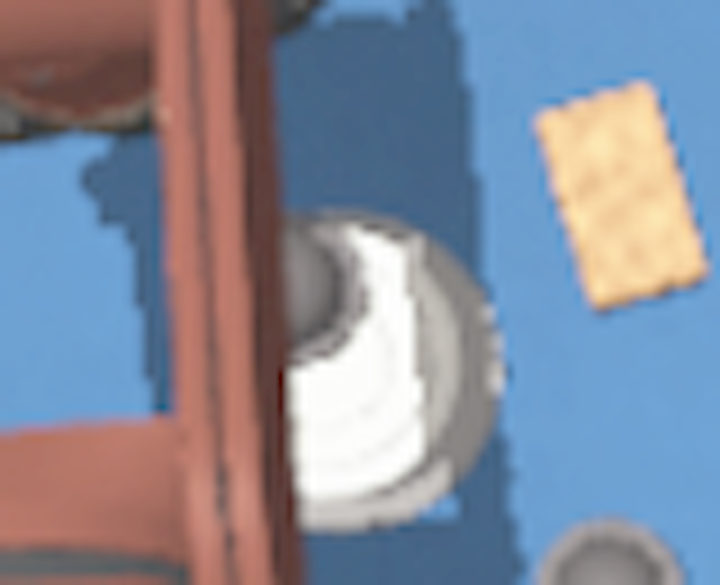

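Two independent views disagree with the reported TCP: the fingertips appear about 37 mm behind it. Pushing at this height would hit the ball rather than the flange. I'll check the fingertip height by touching free bench gently before going near the finial.

>>> step_arm([
  [[-17, 32, 0, 0, 0, 0, 0.4], [-17, 32, 0, 0, 0, 0, 0.4], [-17, 32, 0, 0, 0, 0, 0.4], [-17, 30, -5, 0, 0, 0, 0.4], [0, 0, -15, 0, 0, 0, 0.4]],
])

```text
time: 4.4
eef_pos: [598.7, 294.4, 60.1]
tcp_rot: [0.001, 0.533, 0.846, 0.002]
wrist_force: [0.7, -0.5, 0.2]
opening: 26.0
```

>>> step_arm([
  [[0, 0, -20, 0, 0, 0, 0.4], [0, 0, -15, 0, 0, 0, 0.4], [0, 0, -5, 0, 0, 0, 0.4], [0, 0, 0, 0, 0, 0, 0.4], [0, 0, 0, 0, 0, 0, 0.4]],
])

```text
time: 4.9
eef_pos: [600.2, 289.5, 18.5]
tcp_rot: [0.0, 0.535, 0.845, 0.0]
wrist_force: [0.3, 0.8, 0.6]
opening: 25.6
```

Run:
```python
from h import *
s=env.read_state(); c=get_calibration("wrist"); im=camera("wrist"); cv2.imwrite("pics/w4.png",im)
print(s["eef_pos"],s["wrist_force"],s["joint_efforts"])
im=camera("scene"); cv2.imwrite("pics/s4.png",cv2.resize(im[165:315,260:420],None,fx=4.5,fy=4,interpolation=cv2.INTER_CUBIC))
cs=get_calibration("scene")
print(((proj(cs,[s["eef_pos"],[s["eef_pos"][0],s["eef_pos"][1],0],s["eef_pos"]+[0,0,37]])-[260,165])*[4.5,4]).round())
```

```text
[600.19225616 289.48236834  18.51530277] [0.2982885  0.81310478 0.6387645 ] [ 4.29169403e-02 -5.63240433e+01 -3.37402797e+01  2.29165516e-04
  3.28138238e-02 -1.65291371e-03]
[[291. 433.]
 [287. 450.]
 [299. 397.]]
```

View pics/s4.png

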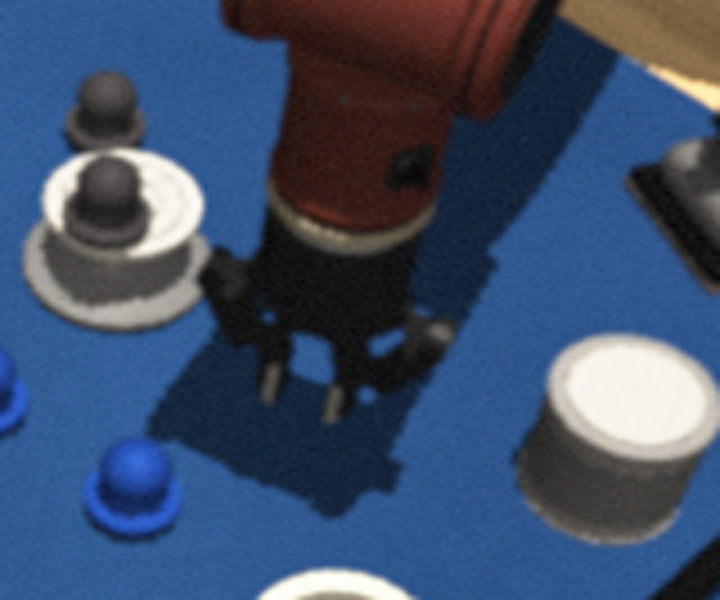

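View pics/w4.png

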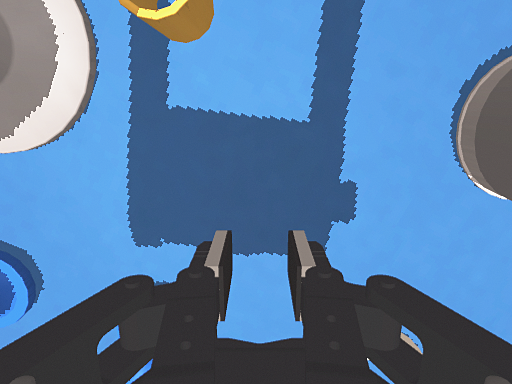

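>>> step_arm([
  [[0, 0, -8, 0, 0, 0, 0.4], [0, 0, -8, 0, 0, 0, 0.4], [0, 0, -4, 0, 0, 0, 0.4], [0, 0, 0, 0, 0, 0, 0.4], [0, 0, 0, 0, 0, 0, 0.4]],
])

```text
time: 5.5
eef_pos: [599.2, 289.8, -2.4]
tcp_rot: [-0.0, 0.534, 0.845, -0.0]
wrist_force: [-0.8, 0.8, -0.4]
opening: 25.8
```

>>> step_arm([
  [[0, 0, -3, 0, 0, 0, 0.4], [0, 0, -3, 0, 0, 0, 0.4], [0, 0, -2, 0, 0, 0, 0.4], [0, 0, -1, 0, 0, 0, 0.4], [0, 0, 0, 0, 0, 0, 0.4]],
])

```text
time: 6.0
eef_pos: [599.2, 289.8, -11.4]
tcp_rot: [-0.0, 0.534, 0.845, -0.0]
wrist_force: [0.4, 0.3, 0.5]
opening: 25.7
```

>>> step_arm([
  [[0, 0, -4, 0, 0, 0, 0.4], [0, 0, -4, 0, 0, 0, 0.4], [0, 0, -3, 0, 0, 0, 0.4], [0, 0, -2, 0, 0, 0, 0.4], [0, 0, -1, 0, 0, 0, 0.4]],
])

```text
time: 6.5
eef_pos: [599.2, 289.7, -25.5]
tcp_rot: [-0.0, 0.534, 0.845, -0.0]
wrist_force: [0.0, -0.9, 0.2]
opening: 25.8
```

>>> step_arm([
  [[0, 0, -1, 0, 0, 0, 0.4], [0, 0, -1, 0, 0, 0, 0.4], [0, 0, -1, 0, 0, 0, 0.4], [0, 0, -1, 0, 0, 0, 0.4], [0, 0, 0, 0, 0, 0, 0.4]],
])

```text
time: 7.0
eef_pos: [599.3, 289.8, -29.2]
tcp_rot: [-0.0, 0.534, 0.845, -0.0]
wrist_force: [-0.8, -0.5, 0.2]
opening: 25.3
```

>>> step_arm([
  [[0, 0, -1, 0, 0, 0, 0.4], [0, 0, -1, 0, 0, 0, 0.4], [0, 0, -1, 0, 0, 0, 0.4], [0, 0, -1, 0, 0, 0, 0.4], [0, 0, 0, 0, 0, 0, 0.4]],
])

```text
time: 7.5
eef_pos: [599.2, 289.7, -33.4]
tcp_rot: [-0.0, 0.534, 0.845, -0.0]
wrist_force: [-0.5, -0.1, -0.6]
opening: 25.6
```

>>> step_arm([
  [[0, 0, -1, 0, 0, 0, 0.4], [0, 0, -1, 0, 0, 0, 0.4], [0, 0, -1, 0, 0, 0, 0.4], [0, 0, 0, 0, 0, 0, 0.4], [0, 0, 0, 0, 0, 0, 0.4]],
])

```text
time: 8.0
eef_pos: [599.4, 289.8, -36.1]
tcp_rot: [-0.0, 0.534, 0.845, -0.0]
wrist_force: [0.0, -0.5, 0.0]
opening: 25.6
```

>>> step_arm([
  [[0, 0, -1, 0, 0, 0, 0.4], [0, 0, -1, 0, 0, 0, 0.4], [0, 0, 0, 0, 0, 0, 0.4], [0, 0, 0, 0, 0, 0, 0.4], [0, 0, 0, 0, 0, 0, 0.4]],
])

```text
time: 8.5
eef_pos: [599.6, 289.9, -36.5]
tcp_rot: [0.0, 0.534, 0.845, -0.0]
wrist_force: [-3.2, -1.6, 8.7]
opening: 25.6
```

The fingertips touch the bench at a reported z of -36.4, so they are 36.4 mm above the reported TCP height. I'll use a reported z of about 39.5, which puts the tips at about 76 mm, on the flange.

>>> step_arm([
  [[0, 0, 25, 0, 0, 0, 0.4], [0, 0, 30, 0, 0, 0, 0.4], [10, -17, 29, 0, 0, 0, 0.4], [20, -40, 0, 0, 0, 0, 0.4], [20, -40, 0, 0, 0, 0, 0.4]],
])

```text
time: 9.0
eef_pos: [651.0, 193.0, 48.2]
tcp_rot: [0.001, 0.533, 0.846, 0.001]
wrist_force: [0.5, -0.2, 0.1]
opening: 25.4
```

>>> step_arm([
  [[18, -30, 0, 0, 0, 0, 0.4], [0, 0, -4, 0, 0, 0, 0.4], [0, 0, 0, 0, 0, 0, 0.4], [0, 0, 0, 0, 0, 0, 0.4], [0, 0, 0, 0, 0, 0, 0.4]],
])

```text
time: 9.5
eef_pos: [666.7, 164.1, 41.8]
tcp_rot: [-0.0, 0.534, 0.846, -0.0]
wrist_force: [-0.3, -0.0, 0.4]
opening: 25.7
```

Run:
```python
from h import *
s=env.read_state(); c=get_calibration("wrist"); im=camera("wrist"); cv2.imwrite("pics/w5.png",im)
np.savez("w5.npz",**c); print(s["eef_pos"],s["tcp_rot"],s["wrist_force"])
```

```text
[666.71762069 164.1364874   41.83611468] [-2.45940890e-04  5.33742381e-01  8.45647094e-01 -5.66006655e-05] [-0.3124425  -0.03125907  0.3781993 ]
```

View pics/w5.png

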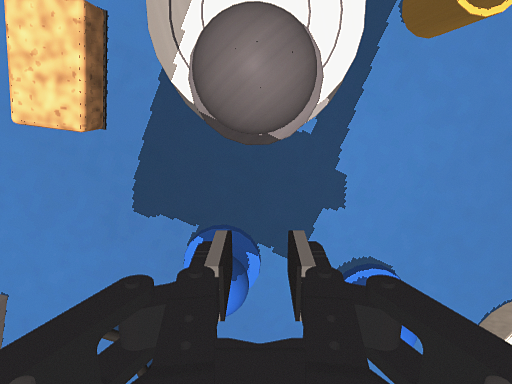

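>>> step_arm([
  [[0.8, -1.7, -2, 0, 0, 0, 0.4], [-7.2, -3.4, 0, 0, 0, 0, 0.4], [-7.2, -3.4, 0, 0, 0, 0, 0.4], [-7.2, -3.4, 0, 0, 0, 0, 0.4], [-3.6, -1.7, 0, 0, 0, 0, 0.4]],
])

```text
time: 10.05
eef_pos: [641.9, 148.8, 39.9]
tcp_rot: [-0.0, 0.534, 0.845, -0.0]
wrist_force: [0.0, 1.1, -0.0]
opening: 25.5
```

>>> step_arm([
  [[-1.4, -0.6, 0, 0, 0, 0, 0.4], [-1.4, -0.7, 0, 0, 0, 0, 0.4], [-1.4, -0.7, 0, 0, 0, 0, 0.4], [0, 0, 0, 0, 0, 0, 0.4], [0, 0, 0, 0, 0, 0, 0.4]],
])

```text
time: 10.55
eef_pos: [638.9, 147.3, 40.0]
tcp_rot: [0.0, 0.534, 0.845, 0.0]
wrist_force: [0.1, 0.7, 0.0]
opening: 25.9
```

Run:
```python
from h import *
s=env.read_state(); c=get_calibration("wrist"); im=camera("wrist"); cv2.imwrite("pics/w6.png",im)
np.savez("w6.npz",**c); print(s["eef_pos"],s["tcp_rot"],s["wrist_force"])
```

```text
[638.94307246 147.28533742  39.96465942] [5.48992609e-05 5.34382078e-01 8.45243035e-01 6.03036804e-05] [0.13398355 0.65986828 0.04452857]
```

View pics/w6.png

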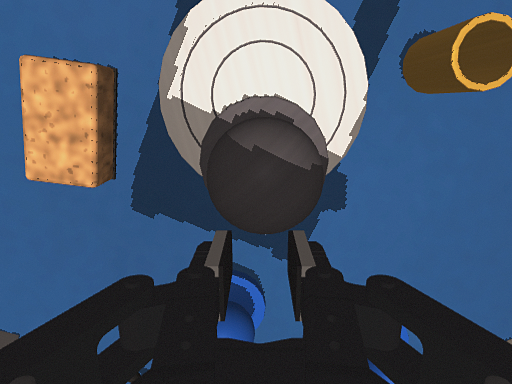

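```bash
cat >> h.py <<'E'
from scipy.spatial.transform import Rotation as Ro
def report(c,im,s,gf,gp=(576.9,119.7)):
    q=s["tcp_rot"]; T=Ro.from_quat([q[1],q[2],q[3],q[0]]).as_matrix()
    x,res,st,P=flange(c,im,gf); pl=rings(c,im,gp,x[:2])
    print("flange",x.round(1),"res",round(res,2),"plate",pl[0].round(1),pl[1:],"to go",(pl[0]-x[:2]).round(1),np.linalg.norm(pl[0]-x[:2]).round(1))
    print("finial in tool",(T.T@(np.r_[x[:2],80]-s["eef_pos"]))[:2].round(1),"plate in tool",(T.T@(np.r_[pl[0],80]-s["eef_pos"]))[:2].round(1))
E
python3 - <<'E'
from h import *
s=env.read_state(); c=dict(np.load("w6.npz")); im=cv2.imread("pics/w6.png")
report(c,im,s,(600,130.5))
# hand: flange left/right edge points at its top arc
for uv in [(200,150),(329,155),(264,95)]: print(cast(c,[uv],87).round(1))
cv2.imwrite("pics/w6z.png",cv2.resize(im[80:245,180:350],None,fx=3.5,fy=3.5,interpolation=cv2.INTER_CUBIC))
E
```

```text
flange [600.7 130.7  19.3] res 0.08 plate [576.8 119.4] (np.float64(22.16521639993445), np.float64(35.29244721419929), 4817, 9704) to go [-23.9 -11.3] 26.5
finial in tool [  1.4 -41.6] plate in tool [  1.5 -68.1]
[[606.5 105.6  87. ]]
[[586.2 153.1  87. ]]
[[576.5 119.6  87. ]]
```

View pics/w6z.png

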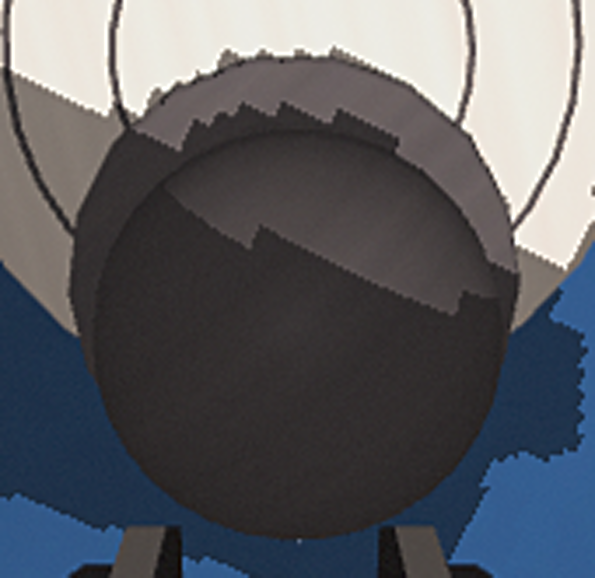

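>>> step_arm([
  [[-0.6, 1.3, 0, 0, 0, 0, 0.4], [-1.8, -0.8, 0, 0, 0, 0, 0.4], [-1.8, -0.9, 0, 0, 0, 0, 0.4], [-1.4, -0.6, 0, 0, 0, 0, 0.4], [-0.9, -0.4, 0, 0, 0, 0, 0.4]],
])

```text
time: 11.1
eef_pos: [632.1, 145.8, 39.9]
tcp_rot: [-0.0, 0.534, 0.845, -0.0]
wrist_force: [0.5, 0.5, -0.2]
opening: 25.4
```

>>> step_arm([
  [[-0.9, -0.4, 0, 0, 0, 0, 0.4], [-0.9, -0.5, 0, 0, 0, 0, 0.4], [-0.9, -0.4, 0, 0, 0, 0, 0.4], [-0.9, -0.4, 0, 0, 0, 0, 0.4], [-0.9, -0.4, 0, 0, 0, 0, 0.4]],
])

```text
time: 11.6
eef_pos: [628.4, 143.9, 40.3]
tcp_rot: [0.001, 0.534, 0.845, 0.001]
wrist_force: [2.1, 1.4, -0.2]
opening: 25.7
```

```bash
cat >> h.py <<'E'
def flange26(c,im,guess,z=87,R=26,thr=150):
    """flange centre, fixed radius, from the dark region's upper arc (image side away from gripper)"""
    hsv=cv2.cvtColor(im,cv2.COLOR_BGR2HSV); m=((hsv[...,2]<thr)&~((hsv[...,0]>90)&(hsv[...,1]>90))).astype(np.uint8)
    g=np.array(guess,float)
    m=cv2.morphologyEx(m,cv2.MORPH_OPEN,cv2.getStructuringElement(cv2.MORPH_ELLIPSE,(7,7)))
    p=proj(c,[*g,z])[0]; n,l=cv2.connectedComponents(m); k=l[int(p[1]),int(p[0])]
    cs=max(cv2.findContours((l==k).astype(np.uint8),cv2.RETR_EXTERNAL,cv2.CHAIN_APPROX_NONE)[0],key=len)[:,0]
    P=cast(c,cs,z)[:,:2]
    for it in range(10):
        pr=proj(c,[*g,z])[0]; k=(cs[:,1]<pr[1]-5)&(abs(np.linalg.norm(P-g,axis=1)-R)<(8 if it<4 else 2.5))
        x=least_squares(lambda x:np.linalg.norm(P[k]-x,axis=1)-R,g,loss="soft_l1",f_scale=.5).x; g=x
    return g,np.median(abs(np.linalg.norm(P[k]-g,axis=1)-R)),k.sum()
def report(c,im,s,gf,gp=(576.9,119.7)):
    q=s["tcp_rot"]; T=Ro.from_quat([q[1],q[2],q[3],q[0]]).as_matrix()
    x,res,n=flange26(c,im,gf); pl=rings(c,im,gp,x)
    print("flange",x.round(1),"res",round(res,2),n,"plate",pl[0].round(1),np.round(pl[1:3],1),"to go",(pl[0]-x).round(1),np.linalg.norm(pl[0]-x).round(1))
    print("finial in tool",(T.T@(np.r_[x,80]-s["eef_pos"]))[:2].round(1),"plate in tool",(T.T@(np.r_[pl[0],80]-s["eef_pos"]))[:2].round(1))
E
cat > look.py <<'E'
import sys; from h import *
n=sys.argv[1]; s=env.read_state(); c=get_calibration("wrist"); im=camera("wrist"); cv2.imwrite(f"pics/{n}.png",im)
np.savez(n+".npz",**c); print(s["time"],s["eef_pos"].round(1),s["wrist_force"].round(1))
report(c,im,s,(float(sys.argv[2]),float(sys.argv[3])))
E
python3 look.py w7 600 130.5
python3 - <<'E'
from h import *
for n in ("w1","w5","w6"):
    try: print(n,flange26(dict(np.load(n+".npz")),cv2.imread(f"pics/{n}.png"),(600,130.5)))
    except Exception as e: print(n,e)
E
```

```text
11.6 [628.4 143.9  40.3] [ 2.1  1.4 -0.2]
flange [597.8 128.7] res 0.35 94 plate [576.9 119.5] [22.2 35.3] to go [-20.9  -9.2] 22.8
finial in tool [ -0.6 -34.2] plate in tool [ -0.  -56.9]
w1 (array([600.19120556, 130.70864491]), np.float64(0.21907033031147272), np.int64(76))
w5 (array([600.12290994, 130.58126435]), np.float64(0.29536641670894426), np.int64(195))
w6 (array([600.23603912, 130.38721073]), np.float64(0.18315056583167433), np.int64(146))
```

View pics/w7.png

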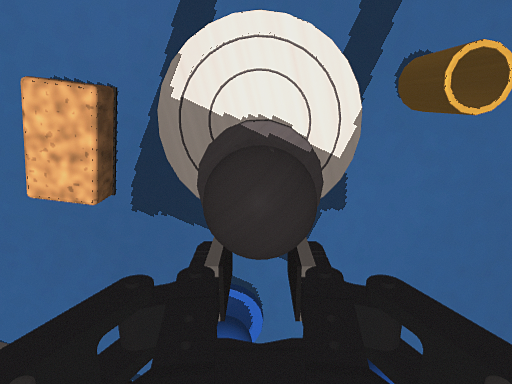

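>>> step_arm([
  [[-0.9, -0.4, 0, 0, 0, 0, 0.4], [-1.4, -0.6, 0, 0, 0, 0, 0.4], [-1.4, -0.7, 0, 0, 0, 0, 0.4], [-1.4, -0.6, 0, 0, 0, 0, 0.4], [-1.4, -0.7, 0, 0, 0, 0, 0.4]],
])

```text
time: 12.15
eef_pos: [621.3, 140.7, 40.0]
tcp_rot: [0.0, 0.534, 0.845, 0.0]
wrist_force: [3.6, 0.9, 0.6]
opening: 25.6
```

```bash
python3 look.py w8 592 126
```

```text
12.15 [621.3 140.7  40. ] [3.6 0.9 0.6]
flange [591.1 125.7] res 0.25 100 plate [577.  119.5] [22.1 35.3] to go [-14.1  -6.2] 15.4
finial in tool [ -0.6 -33.7] plate in tool [ -0.1 -49.1]
```

View pics/w8.png

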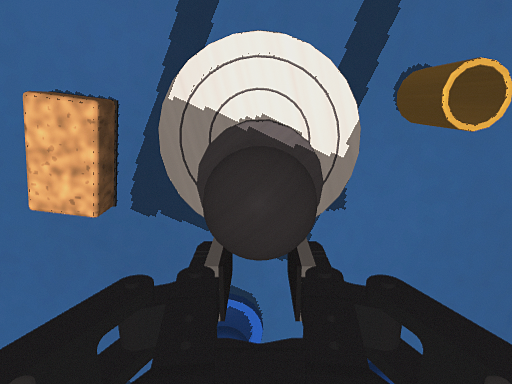

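The finial rides upright in the fork, with 15 mm to go.

>>> step_arm([
  [[-1.4, -0.6, 0, 0, 0, 0, 0.4], [-1.4, -0.6, 0, 0, 0, 0, 0.4], [-1.4, -0.7, 0, 0, 0, 0, 0.4], [-1.4, -0.6, 0, 0, 0, 0, 0.4], [-1.4, -0.6, 0, 0, 0, 0, 0.4]],
])

```text
time: 12.7
eef_pos: [614.2, 137.6, 40.0]
tcp_rot: [0.0, 0.534, 0.845, 0.0]
wrist_force: [3.3, 1.2, 0.4]
opening: 25.5
```

```bash
python3 look.py w9 585 123
```

```text
12.7 [614.2 137.6  40. ] [3.3 1.2 0.4]
flange [583.9 122.8] res 0.29 99 plate [577.  119.5] [22.5 35.3] to go [-6.8 -3.2] 7.6
finial in tool [ -0.4 -33.8] plate in tool [ -0.3 -41.3]
```

>>> step_arm([
  [[-1.4, -0.6, 0, 0, 0, 0, 0.4], [-1.4, -0.7, 0, 0, 0, 0, 0.4], [-1.4, -0.6, 0, 0, 0, 0, 0.4], [-1.3, -0.6, 0, 0, 0, 0, 0.4], [-0.7, -0.4, 0, 0, 0, 0, 0.4]],
])

```text
time: 13.25
eef_pos: [608.0, 134.7, 40.0]
tcp_rot: [0.0, 0.534, 0.845, 0.0]
wrist_force: [1.9, 1.4, 0.9]
opening: 25.3
```

```bash
python3 look.py w10 578 120
```

```text
13.25 [608.  134.7  40. ] [1.9 1.4 0.9]
flange [578.1 120.6] res 0.21 173 plate [577.2 119.6] [21.  35.3] to go [-0.9 -1. ] 1.4
finial in tool [  0.1 -33. ] plate in tool [ -0.4 -34.3]
```

View pics/w10.png

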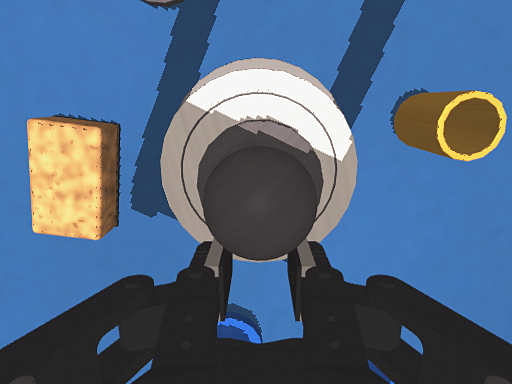

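>>> step_arm([
  [[0, 0, 0, 0, 0, 0, 0.4], [0.9, 0.4, 0, 0, 0, 0, 0.4], [2.7, 1.3, 0, 0, 0, 0, 0.4], [9, 4.3, 0, 0, 0, 0, 0.4], [15, 7, 0, 0, 0, 0, 0.4]],
])

```text
time: 13.8
eef_pos: [635.4, 147.7, 39.5]
tcp_rot: [-0.001, 0.535, 0.845, -0.001]
wrist_force: [-0.6, 0.0, 0.1]
opening: 25.2
```

>>> step_arm([
  [[22, 10.5, 0, 0, 0, 0, 0.4], [18, 8, 20, 0, 0, 0, 0.4], [0, 0, 45, 0, 0, 0, 0.4], [0, 0, 45, 0, 0, 0, 0.4], [0, 0, 40, 0, 0, 0, 0.4]],
])

```text
time: 14.3
eef_pos: [676.2, 166.6, 191.6]
tcp_rot: [-0.0, 0.534, 0.845, -0.0]
wrist_force: [0.5, -0.3, -0.2]
opening: 25.7
```

>>> step_arm([
  [[-20, -9, 10, 0, 0, 0, 0.4], [-20, -9, 0, 0, 0, 0, 0.4], [-13, -6, 0, 0, 0, 0, 0.4], [0, 0, 0, 0, 0, 0, 0.4], [0, 0, 0, 0, 0, 0, 0.4]],
])

```text
time: 14.8
eef_pos: [623.2, 142.4, 200.0]
tcp_rot: [0.0, 0.534, 0.845, 0.0]
wrist_force: [-0.8, -0.3, -0.2]
opening: 25.5
```

```bash
python3 look.py w11 578 120
python3 - <<'E'
from h import *
im=cv2.imread("pics/w11.png"); cv2.imwrite("pics/w11z.png",cv2.resize(im[0:230,150:370],None,fx=2.6,fy=2.6,interpolation=cv2.INTER_CUBIC))
im=camera("scene"); cv2.imwrite("pics/s11.png",im);
E
```

```text
14.8 [623.2 142.4 200. ] [-0.8 -0.3 -0.2]
flange [584.8 121.4] res 0.83 81 plate [577.  119.6] [25.4 35.1] to go [-7.8 -1.8] 8.0
finial in tool [ -2.5 -43.7] plate in tool [ -0.8 -51.5]
```

View pics/w11z.png

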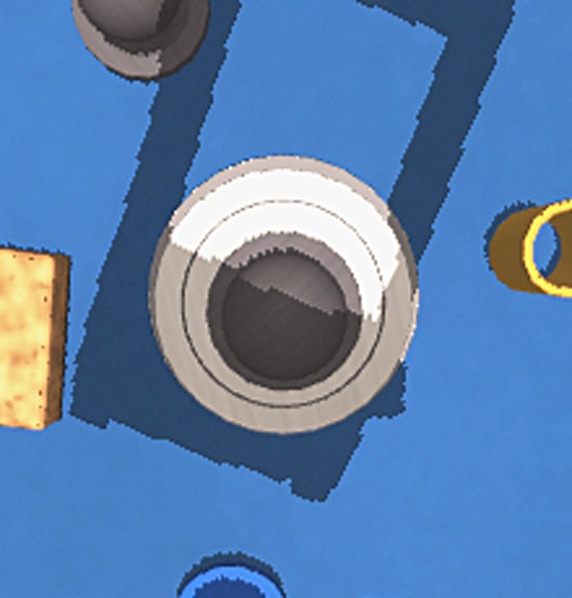

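View pics/s11.png

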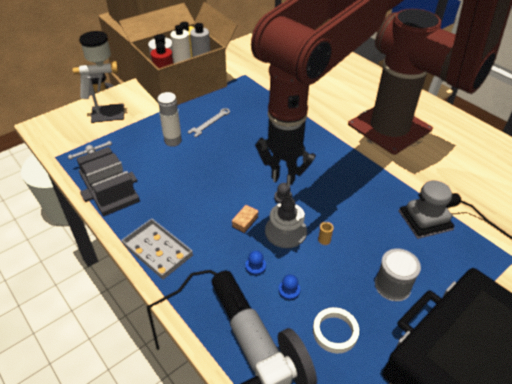

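Run:
```python
from h import *
c=dict(np.load("w11.npz")); im=cv2.imread("pics/w11.png")
m=lambda zx,zy:((zx+.5)/2.6-.5+150,(zy+.5)/2.6-.5)
pts=[(207,311),(361,311),(284,232),(284,390)]
print(cast(c,[m(*p) for p in pts],87)[:,:2].round(1)); F=cast(c,[m(284,311)],87)[0]; print("hand flange",F.round(1))
B=cast(c,[m(284.5,318)],112)[0]; print("hand ball",B.round(1))
O=cast(c,[m(284,303.5)],70)[0]; print("hand ring",O.round(1))
print("ring r",[np.linalg.norm(cast(c,[m(*p)],70)[0]-O).round(1) for p in [(183,303),(385,303),(284,199),(284,408)]])
for t in (110,120,130,160,175,190): 
    try:
        x=flange26(c,im,(577,119.6),thr=t); print(t,x[0].round(1),x[1].round(2),x[2])
    except Exception as e: print(t,e)
```

```text
[[588.3  97.4]
 [566.5 143.2]
 [554.9 109.6]
 [601.  131.5]]
hand flange [577.4 120.3  87. ]
hand ball [578.  120.8 112. ]
hand ring [575.9 119.6  70. ]
ring r [np.float64(35.2), np.float64(35.2), np.float64(34.5), np.float64(36.7)]
110 [584.9 121.4] 0.79 77
120 [584.9 121.4] 0.73 79
130 [584.9 121.4] 0.74 79
160 [584.6 121.5] 0.91 81
175 [579. 121.] 0.24 77
190 [578.9 120.9] 0.23 79
```

>>> step_arm([
  [[0, 0, 20, 0, 0, 0, 0.4], [-10, -45, 10, 0, 0, 0, 0.4], [-15, -50, 0, 0, 0, 0, 0.4], [-15, -50, 0, 0, 0, 0, 0.4], [-15, -50, 0, 0, 0, 0, 0.4]],
])

```text
time: 15.4
eef_pos: [569.6, -47.8, 229.9]
tcp_rot: [0.0, 0.534, 0.845, 0.0]
wrist_force: [1.2, -0.1, 0.3]
opening: 25.7
```

>>> step_arm([
  [[-15, -50, 0, 0, 0, 0, 0.4], [-15, -50, 0, 0, 0, 0, 0.4], [-10, -30, 0, 0, 0, 0, 0.4], [0, 0, 0, 0, 0, 0, 0.4], [0, 0, 0, 0, 0, 0, 0.4]],
])

```text
time: 15.9
eef_pos: [531.2, -172.8, 229.8]
tcp_rot: [-0.0, 0.535, 0.845, 0.0]
wrist_force: [-0.4, 0.5, -1.0]
opening: 25.5
```

Run:
```python
from h import *
im=camera("top"); cv2.imwrite("pics/t12.png",im); sc=camera("scene"); cv2.imwrite("pics/s12.png",sc)
a=cv2.resize(im[140:250,150:280],None,fx=3,fy=5,interpolation=cv2.INTER_CUBIC)
z1=cv2.resize(im[150:230,170:270],None,fx=7.5,fy=7.5,interpolation=cv2.INTER_CUBIC); cv2.imwrite("pics/t12z.png",z1)
z2=cv2.resize(sc[165:285,215:345],None,fx=5,fy=5,interpolation=cv2.INTER_CUBIC); cv2.imwrite("pics/s12z.png",z2)
```

```text
(no output)
```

View pics/t12z.png

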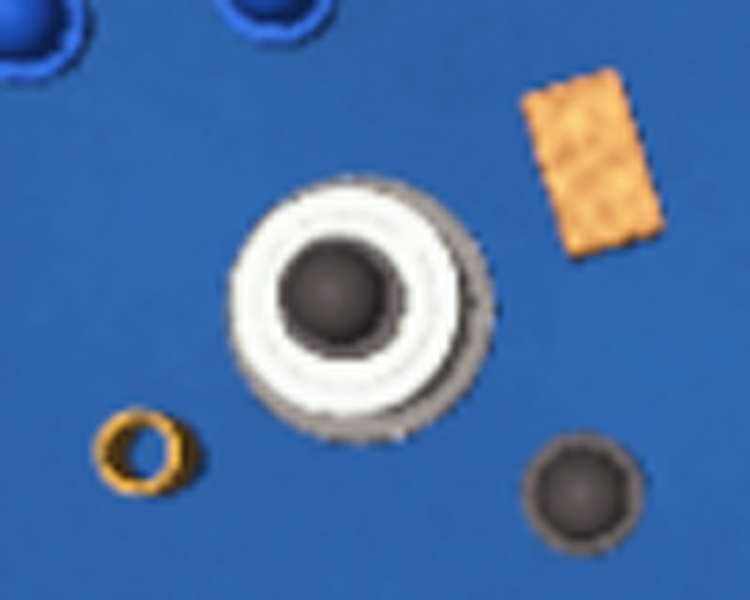

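View pics/s12z.png

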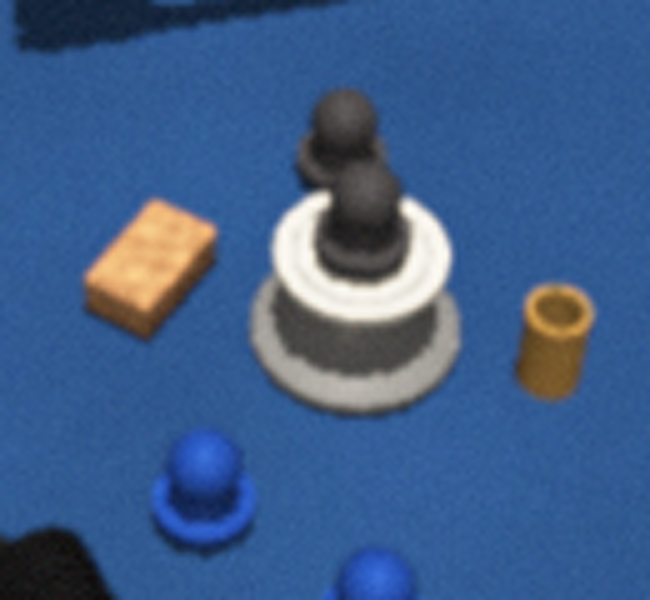

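Run:
```python
from h import *
c=get_calibration("top"); m=lambda zx,zy:((zx+.5)/7.5-.5+170,(zy+.5)/7.5-.5+150)
p=cast(c,[m(345,299.5)],70)[0]; f=cast(c,[m(341,297.5)],87)[0]; print(p.round(1),f.round(1),(f-p)[:2].round(1))
c=get_calibration("scene"); im=cv2.imread("pics/s12.png")
m=lambda zx,zy:((zx+.5)/5-.5+215,(zy+.5)/5-.5+165)
print(cast(c,[m(362,256)],70)[0].round(1),cast(c,[m(366,198)],112)[0].round(1))
d=cv2.absdiff(cv2.imread("pics/top0.png"),cv2.imread("pics/t12.png")).max(2); d[260:]=0
print([ (int(a[0]),int(a[1]),int(a[4])) for a in cv2.connectedComponentsWithStats((d>70).astype(np.uint8))[2][1:] if a[4]>8])
```

```text
[577.1 118.3  70. ] [576.9 118.3  87. ] [-0.2 -0.1]
[578.9 124.6  70. ] [577.9 123.  112. ]
[(276, 165, 5737), (203, 174, 133), (207, 184, 138)]
```

All views put the finial within about 2 mm of the centre and upright, so I'm handing the job in.

```bash
python3 -c "
from station import env; print(env.read_state()['time']); print(env.finish_job())"
```

```text
16.0
the job is handed in; nothing more can be done
None
```

The finial stands upright close to the middle of the plate, and I handed the job in at 16 s of the 48 s allowed. It was 25 mm off-centre at the start.

- **Push:** I opened the fingertips about 25 mm as a fork and slid the finial with slow pushes low on its flange. The wrist force readings while pushing stayed below about 4 N. Then I backed straight off and moved the arm clear.
- **Fingertip height disagreed with the data:** The wrist and scene pictures showed the fingertips about 37 mm above where the reported TCP put them. A light touch on free bench (about 9 N) confirmed 36.4 mm. I pushed with that correction; at the reported height the fingers would have hit the ball and could have tipped it.
- **Final position:** The top camera puts the flange 0.2 mm from the plate's centre. The wrist view puts it 1 to 2.5 mm off. The scene view puts the ball about 2 mm from the plate's centre. All are inside the 6 mm limit.
- **Upright:** In the wrist view the ball sits about 0.8 mm off the flange's axis, a tilt of about 0.03 rad at most, which is within measuring error.
- **A check that failed:** One automatic flange fit gave 8 mm off-centre. A shadow line across the lit flange had misled it, and both hand-picked points and a changed threshold corrected it.
- **Other things on the bench:** Comparing the first and last top views shows only the finial and the arm changed. The strip nearest the robot was left out of that comparison, and the arm covers part of the last view's right side. The wrench and spray can lie on that side, so the comparison could not confirm them, but the arm's path kept well clear of both.

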